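Refit the cutter blade and leave the lid half open to dry

TASK

The washed cutting blade on the sheet pan has to go back into the table-top cutter. Raise the machine's lid until it stands upright, push the blade gently (no dropping, no ramming) down onto the drive shaft in the bowl until it is fully home, then lower the lid and leave it half open at about 45 degrees so the bowl can dry. Leave the spatula, the oil bottle and the steel pot where they are.

Things in the scene. Friction and masses are not known exactly. Their poses are not given: they have to be found in the camera images.
- cutter: Table-top food cutter, fixed: white plinth, round steel bowl (152 mm outside, 146 inside diameter, rim 150 mm above the table), behind it a white motor housing 135 mm high with red control strip. Origin on the table directly under the drive shaft; x from bowl back to housing (away from the robot at yaw 0), y along the lid's hinge, z up. Reaches 90 mm before, 232 mm behind the origin; 164 wide.
- bowl_floor (a point): Centre of the bowl's inner floor at the foot of the drive shaft, 45 mm above the table: the underside of the blade's hub rests here when fully home.
- shaft_top (a point): Top centre of the grey upright drive shaft in the middle of the bowl: a plain round spigot, 25 mm diameter, 64 mm tall above the bowl floor, its last 9 mm tapered to 14 mm.
- lid (a joint): Lid angle in rad: 0 shut flat on the bowl, 0.785 half open (45 degrees), 1.57 upright; stop at 2.1. The hinge is stiff and the lid stays at any angle where it is left; moving it takes about 2 to 5 N at the handle. It starts shut or a little ajar.
- lid_hinge (a point): Middle of the lid's hinge axis, 90 mm behind the shaft and 154 mm above the table; the axis is the cutter's y.
- lid_handle (a point): Grip point in the black handle lug at the front of the clear round lid (156 mm diameter, 7 mm thick), 194 mm from the hinge axis in the plane of the lid. The lug is 22 mm wide (along the hinge axis), 14 thick, sticks out 38 mm beyond the lid's edge, its end 12 mm beyond this point. Pinched from above across its width, it turns between the finger pads as the lid swings.
- blade: Loose blade, 0.2 to 0.4 kg, upright on the pan: black round hub, 40 mm diameter, 72 tall; on it a red knob, 34 mm diameter, from 72 to 100 mm; two curved steel wings reaching 64 mm from the axis, 10 and 36 mm up. Origin at the centre of the hub's underside, z up along the hub. The hub is hollow from below: round bore 28 mm diameter, 67 mm deep. Goes onto the shaft at any turn about its axis.
- pan: Dark steel sheet pan, fixed, 330 x 240 mm, rim 25 mm high, floor 4 mm thick; origin at the centre of its underside, x along its length.
- spatula: Bystander: spatula 190 mm long lying across the far end of the pan; origin at the middle of its underside.
- oil: Bystander: amber oil bottle, 62 mm diameter, 170 mm tall, upright on the table; origin at the centre of its underside.
- pot: Bystander: open steel pot, about 100 mm diameter, 100 mm tall, with two small side handles, upright on the table; origin at the centre of its underside.
There are look-alikes about, which are no part of the job. Of the things that look like the blade, take the one that is farthest from the robot's base at the start.

How it is judged:
On the way, in this order (a step that is already met when the one before it is completed fails the run):
1. the lid stands upright (75 to 105 degrees) (value of joint lid between 1.309 and 1.833 rad), for 0.3 s.
2. the blade is fully home on the shaft: hub underside within 3 mm of the bowl floor, centred within 4 mm, upright within 3 degrees (z of blade in the frame of bowl_floor below 0.003 m and horizontal distance between blade and bowl_floor below 0.004 m and angle between blade's own z axis and vertical below 0.052 rad), for 0.2 s.
At the end, for the whole second after the job is handed in: The blade is fully home on the drive shaft (hub underside within 3 mm of the bowl floor, centred within 4 mm, upright within 3 degrees), and the lid stands still, half open at 45 degrees, give or take 10 degrees (0.61 to 0.96 rad) (all of step 2 and value of joint lid between 0.611 and 0.96 rad and velocity of joint lid between -0.05 and 0.05 rad/s and linear speed of blade below 0.02 m/s); the robot touches nothing.
It fails at once if the spatula, oil bottle or pot is moved by more than 30 mm (distance of any of spatula, oil, pot from where it was at the start of the episode above 0.03 m).
It fails at once if the oil bottle or pot is tipped by more than 25 degrees (angle between any of oil, pot's own z axis and vertical above 0.44 rad).
It fails at once if the blade is rammed into the machine (contact force above 100 N) (contact force between blade and cutter above 100 N).
It fails at once if the blade is dropped: over the bowl it falls faster than 0.5 m/s (horizontal distance between blade and bowl_floor below 0.07 m and z of blade in the frame of bowl_floor below 0.11 m and linear speed of blade above 0.5 m/s).
It also fails if it takes over 67 s, if anything falls off the work surface, if the arm or the gripper's body presses on something with over 40 N, if the wrist force passes 120 N, or if a joint passes its speed limit or range.

ROBOT

A 6-joint arm with a two-finger parallel gripper is mounted at the origin on the work surface. World frame = base frame: x ahead of the robot, y to its left, z up, the work surface at z = 0. Lengths are in m, angles in rad, forces in N, time in s.
With the tool pointing down it reaches from about 0.35 to 0.975 m from the base axis. Payload 4.9 kg.
Tool frame: the origin (TCP) lies at the very end of the fingers, on their centre line; the grasp point (between the pads) lies 19 mm behind it; y points along the fingers, z is the direction in which the jaws open and shut, and the axes are right-handed (so a half turn about y gives the same grasp; the last joint's range is limited). The gripper opens to 85 mm and grips with 20 to 120 N. Pads are 22 mm wide; open, the fingers measure 114 mm over their backs; the gripper's body (76 mm by 85 mm) begins 54 mm behind the grasp point. The pads swing forward as they close: fully open they stand 13 mm farther back than shut.
Start: joints at [-1.35, 0.053, 1.613, -0, 1.476, -0.119], TCP at [0.208, -0.589, 0.231] pointing down, gripper open.
Joint ranges: [-3.01, 3.01], [-1.01, 2.22], [0.06, 2.58], [-1.02, 4.17], [0.09, 2.62], [-3.14, 3.14]. Speed limits (rad/s): [2.57, 2.57, 3.14, 3.14, 3.14, 3.14].

INTERFACE

Orientations are given as a rotation vector (axis times angle).
In Python, from station import manip, claw, solver, imaging, ticket, current_clock, current_joint_pos, current_dq, current_joint_efforts, current_tcp_pos, current_ee_rot, current_wrist_force, current_ft_torque, current_grip_width gives the robot as it stands. The module is installed in compiled form; this text tells all that it offers. Calls block until the motion is done:
- manip.move_pose(position, orientation): joint-space move of the TCP to a pose.
- manip.movel(position, ori=None, feed=0.15, guard=None): straight line of the TCP; ori=None keeps the orientation; feed is the mean speed in m/s. With guard (N) it stops when the force on the tool has changed by that much, and returns True; else False.
- manip.move_joints(angles): joint-space move.
- claw.move_gripper(opening): finger opening in m; the grip force is fixed at half the most; returns when the fingers have stopped.
- manip.wait(seconds).
- solver.solve_ik(position, orientation): joint angles nearest the present ones, or None.
- imaging.capture(name): name is "scene" or "top" or "wrist"; returns a dict with "img" (384x512x3 uint8, red, green, blue), "intrinsics" (3x3 intrinsics, pixels), "rvec" (rotation vector, rad) and "tvec" (3), from world to camera coordinates, as OpenCV has them. Camera axes: x right, y down, z forward; pixel columns grow to the right and rows downward; lengths in m; the calibration is good to about 2 mm. The wrist camera is an equidistant fisheye: a pixel r from the principal point sees the ray r / f radians off the axis. A picture is of the moment at which its call begins. There is no depth.
A pose or a line that the arm cannot do raises manip.MotionError and nothing moves.
- ticket.finish_job(): hands the job in, once; it reports no verdict.
Readings, each from a call of its own:
- current_clock(): time.
- current_joint_pos(): joint angles.
- current_dq(): joint speeds.
- current_joint_efforts(): joint torques, N m.
- current_tcp_pos(): TCP position.
- current_ee_rot(): TCP orientation.
- current_wrist_force(): force on the tool from outside, world axes, zero at the start.
- current_ft_torque(): the same for the moment, N m.
- current_grip_width(): finger opening in m.
Only numpy, scipy, OpenCV 4.12 (cv2) and the standard library are available. Lean on these libraries where they do the work, as an engineer would, in place of code of your own. Each camera call takes 0.05 s, during which the arm holds its last target. There are 200 camera calls.

## Working session

There is one attempt and no reset: what is moved stays moved. The work goes in short steps, each a Python script; the robot and the scene stay as the last script left them, time stands still between calls to the robot, and variables do not carry over. Pictures are saved under pics/ and viewed, about 8 in all and at most 12, crops included, and the job is handed in when it is done.

```bash
mkdir -p pics; cat > h.py <<'E'
import numpy as np, cv2
from scipy.spatial.transform import Rotation as R
from station import *
def snap(n,f=None):
    c=imaging.capture(n)
    if f: cv2.imwrite('pics/'+f,c['img'][:,:,::-1]); np.savez('pics/'+f[:-4]+'.npz',**c)
    return c
def ray(c,px):
    K=np.array(c['intrinsics']);Rm=cv2.Rodrigues(np.array(c['rvec'],float))[0];t=np.array(c['tvec'],float).ravel()
    d=np.linalg.inv(K)@[px[0],px[1],1]
    return -Rm.T@t, Rm.T@(d/np.linalg.norm(d))
def atz(c,px,z):
    o,d=ray(c,px); return o+d*(z-o[2])/d[2]
def tri(rs):
    A=0;b=0
    for o,d in rs:
        P=np.eye(3)-np.outer(d,d);A=A+P;b=b+P@o
    p=np.linalg.solve(A,b); return p,[np.linalg.norm((np.eye(3)-np.outer(d,d))@(p-o)) for o,d in rs]
def proj(c,p):
    K=np.array(c['intrinsics']);Rm=cv2.Rodrigues(np.array(c['rvec'],float))[0]
    q=K@(Rm@np.array(p)+np.array(c['tvec']).ravel()); return q[:2]/q[2]
E
python3 - <<'E'
from h import *
a=snap('scene','s1.png');b=snap('top','t1.png')
im=np.hstack([a['img'],b['img']])[:,:,::-1]
for n,c in(('s',a),('t',b)): print(n,c['intrinsics'],ray(c,(256,192)))
print(current_clock(),current_ee_rot(),R.from_rotvec(current_ee_rot()).as_matrix().round(3))
for n in 's1','t1': cv2.imwrite(f'pics/{n}b.png',cv2.resize(cv2.imread(f'pics/{n}.png'),(800,600),interpolation=cv2.INTER_CUBIC))
E
```

```text
s [[394.21877485   0.         248.33526566]
 [  0.         394.21877485 197.17209557]
 [  0.           0.           1.        ]] (array([1.32674957, 0.17675459, 1.1419177 ]), array([-0.6448254 , -0.11134546, -0.75617617]))
t [[351.69960196   0.         254.19900686]
 [  0.         351.69960196 189.35567177]
 [  0.           0.           1.        ]] (array([ 0.42210353, -0.00322372,  1.16726389]), array([ 0.05768398, -0.0156917 , -0.99821157]))
0.1 [-0.34954499  2.03898101 -2.03510683] [[-0.943 -0.     0.333]
 [-0.333  0.002 -0.943]
 [-0.    -1.    -0.002]]
```

View pics/s1b.png

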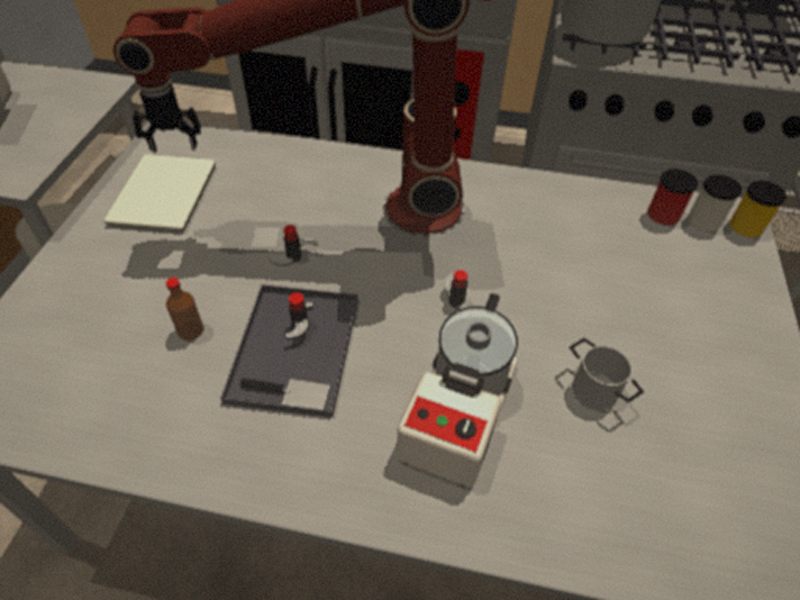

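View pics/t1b.png

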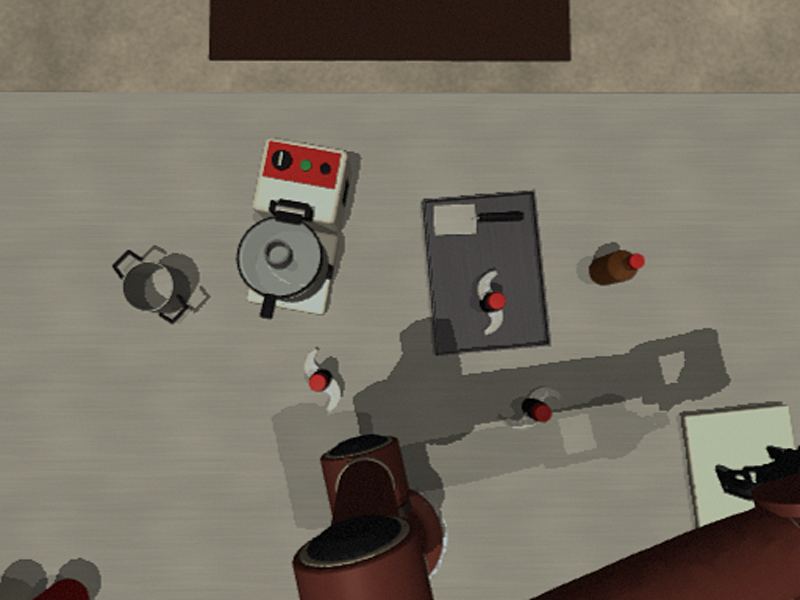

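Three blade look-alikes, given as pixels in the enlarged top view: pan (496,300), table left (318,382) and table right (540,411). The one on the pan is farthest from the base and matches "on the sheet pan". I'll check it in close crops.

```bash
python3 - <<'E'
from h import *
s=cv2.imread('pics/s1.png');t=cv2.imread('pics/t1.png')
def cr(i,x,y,w,h,k): return cv2.resize(i[y:y+h,x:x+w],(w*k,h*k),interpolation=cv2.INTER_CUBIC)
# each 100x75 k=4 ->400x300
im=np.vstack([np.hstack([cr(s,250,185,100,75,4),cr(s,145,170,100,75,4)]),np.hstack([cr(t,140,130,100,75,4),cr(t,270,145,100,75,4)])])
cv2.imwrite('pics/crop1.png',im)
E
```

```text
(no output)
```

View pics/crop1.png

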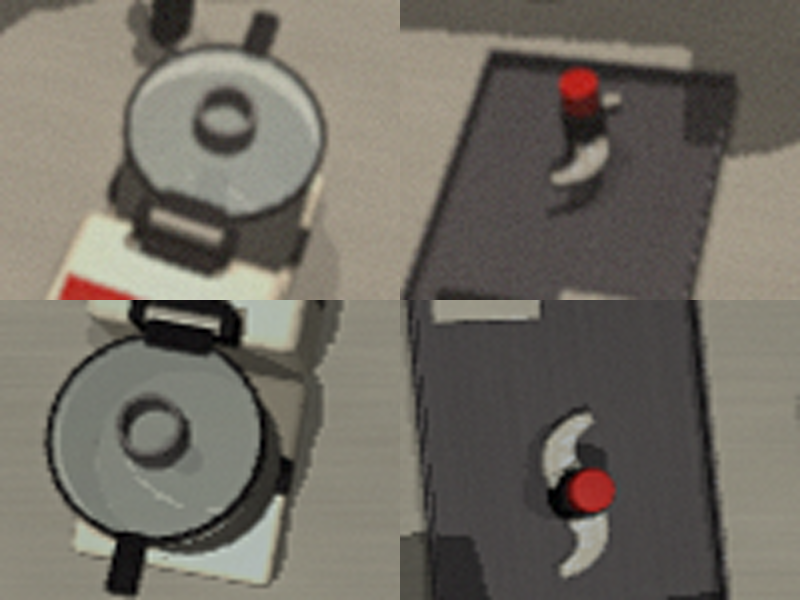

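```bash
cat >> h.py <<'E'
L=lambda f:dict(np.load(f'pics/{f}.npz'))
E
python3 - <<'E'
from h import *
s=L('s1');t=L('t1')
def q(x0,y0,u,v): return (x0+(u+.5)/4-.5,y0+(v+.5)/4-.5)
def T(n,a,b): print(n,*[np.round(x,4) for x in tri([ray(s,a),ray(t,b)])])
T('handle end',q(250,185,264,13),q(140,130,122,292))
T('handle root',q(250,185,257,48),q(140,130,128,240))
T('lid centre',q(250,185,226,129),q(140,130,157,139))
T('lidring',q(250,185,226,118),q(140,130,155,130))
T('blade top',q(145,170,179,82),q(270,145,192,191))
for u,v in((74,250),(270,283)): print('plinth front corner z~?',atz(t,q(140,130,u,v),0.045)[:2])
E
```

```text
handle end [0.45   0.221  0.1844] [0.0002 0.0002]
handle root [0.4864 0.2187 0.1816] [0.001 0.001]
lid centre [0.5598 0.2037 0.1645] [0.0021 0.0021]
lidring [0.5636 0.2016 0.1828] [0.0023 0.0023]
blade top [ 0.4818 -0.2067  0.1005] [0.0009 0.0009]
plinth front corner z~? [0.48764524 0.29112319]
plinth front corner z~? [0.46076472 0.13503321]
```

Pan blade confirmed: knob top at (0.482,-0.207,0.100), expected z 0.104. The lid is about 6° ajar and the cutter yaw about -0.16. I'll start on the lid.

```bash
cat >> h.py <<'E'
yaw=-0.16
ux=np.array([np.cos(yaw),np.sin(yaw),0]);uy=np.array([-np.sin(yaw),np.cos(yaw),0]);uz=np.array([0,0,1.])
def down(jz):
    jz=np.array(jz,float);jz/=np.linalg.norm(jz);y=-uz
    return R.from_matrix(np.c_[np.cross(y,jz),y,jz]).as_rotvec()
H=np.array([0.651,0.1885,0.154])
def g(th,r=0.194): return H-np.cos(th)*r*ux+np.sin(th)*r*uz
E
python3 - <<'E'
from h import *
p=g(0.11)
for s in 1,-1: print(s,solver.solve_ik(p+[0,0,.1],down(s*uy)))
for th in (0.11,.8,1.3,1.7): print(th,[solver.solve_ik(g(th)-[0,0,.02],down(s*uy)) is not None for s in(1,-1)])
q=current_joint_pos(); qs=[solver.solve_ik(p+[0,0,.1],down(s*uy)) for s in (1,-1)]
s=(1,-1)[int(np.argmin([9 if x is None else abs(x[5]) for x in qs]))]; print('use',s)
manip.movel(np.array(current_tcp_pos())+[0,0,.12],feed=.25)
manip.move_pose(p+[0,0,.12],down(s*uy))
c=snap('wrist','w1.png'); print(c['intrinsics'],current_clock(),current_tcp_pos(),current_wrist_force())
cv2.imwrite('pics/w1b.png',cv2.resize(cv2.imread('pics/w1.png'),(800,600)))
E
```

```text
1 [ 0.29822234 -0.24896629  1.82100244  0.          1.5695565  -1.11257399]
-1 [ 0.29822234 -0.24896629  1.82100244  0.          1.5695565   2.02901866]
0.11 [True, True]
0.8 [True, True]
1.3 [True, True]
1.7 [True, True]
use 1
[[297.31863964   0.         258.02023319]
 [  0.         297.31863964 189.88279107]
 [  0.           0.           1.        ]] 3.75 [0.46097796 0.21869251 0.29534798] [ 0.3274122   0.20322399 -0.30479844]
```

View pics/w1b.png

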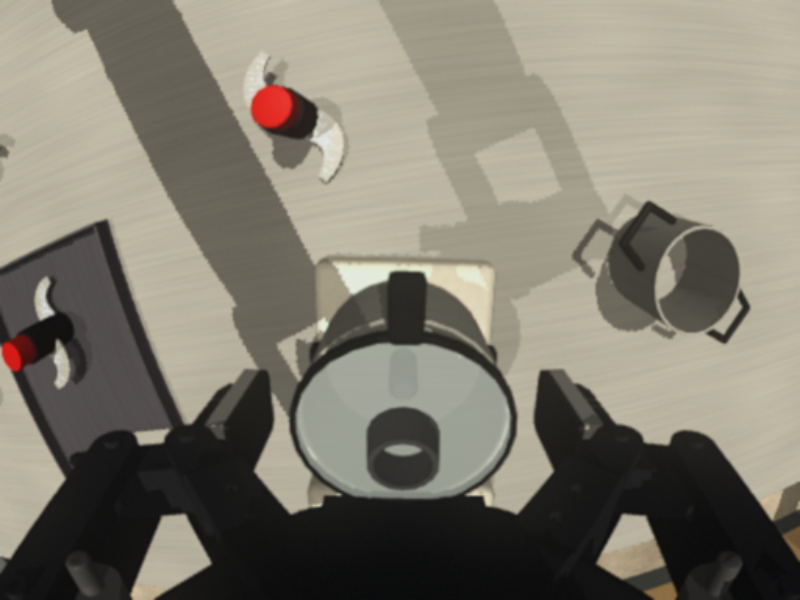

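The lug runs down the image centre at column 406, midway between the fingers (272 and 538), and the plinth is square to the image. So yaw and lateral position are right. I'll grip and swing the lid.

```bash
cat >> h.py <<'E'
def fray(c,px):
    K=np.array(c['intrinsics']);Rm=cv2.Rodrigues(np.array(c['rvec'],float))[0];t=np.array(c['tvec'],float).ravel()
    v=np.array([px[0]-K[0,2],px[1]-K[1,2]]);r=np.hypot(*v);a=r/K[0,0]
    d=np.r_[np.sin(a)*v/max(r,1e-9),np.cos(a)]
    return -Rm.T@t,Rm.T@d
E
python3 - <<'E'
from h import *
w=L('w1');s=L('s1');t=L('t1')
z=lambda u,v:((u+.5)/1.5625-.5,(v+.5)/1.5625-.5)
q=lambda x0,y0,u,v:(x0+(u+.5)/4-.5,y0+(v+.5)/4-.5)
p,e=tri([ray(s,q(250,185,264,13)),ray(t,q(140,130,122,292)),fray(w,z(406,272))])
print('lug end',p.round(4),np.round(e,4))
c=p+ux*.012-uz*.007; print('grip',c, 'model',g(.11))
o=down(uy)
tg=c.copy(); tg[2]-=.021
print('hit',manip.movel(tg,o,feed=.1,guard=10),current_tcp_pos())
claw.move_gripper(0.0)
print(current_grip_width(),current_wrist_force(),current_clock())
E
```

```text
lug end [0.4501 0.2215 0.1842] [0.0004 0.0006 0.0009]
grip [0.46195558 0.21955096 0.1772005 ] model [0.46063545 0.21922093 0.17529699]
hit False [0.46248226 0.21972223 0.15708755]
0.021316349221499185 [ 0.71710183  5.61156634 -0.1706196 ] 5.8917
```

```bash
python3 - <<'E'
from h import *
o=current_ee_rot();t0=np.array(current_tcp_pos());th0=.12
for th in np.linspace(th0,1.70,12)[1:]:
    hit=manip.movel(t0+g(th)-g(th0),o,feed=.12,guard=35)
    print(round(th,2),np.round(current_wrist_force(),1),round(current_clock(),2),hit)
    if hit: break
s=snap('scene','s2.png')
x=cv2.imread('pics/s2.png')[120:345,180:380]
cv2.imwrite('pics/s2b.png',cv2.resize(x,None,fx=2.6,fy=2.6,interpolation=cv2.INTER_CUBIC))
E
```

```text
0.26 [-1.   2.9 -0.1] 6.28 False
0.41 [-3.2  0.9  0.9] 6.66 False
0.55 [-3.5 -1.9  1. ] 7.04 False
0.69 [ 0.4 -5.5 -0.4] 7.42 False
0.84 [-0.7 -5.  -2.6] 7.81 False
0.98 [ 0.7 -6.8 -1.8] 8.19 False
1.13 [-0.6 -8.3 -3.1] 8.57 False
1.27 [ -0.9 -10.8  -4.3] 8.96 False
1.41 [ -1.9 -12.5  -4.4] 9.34 False
1.56 [ -2.1 -14.4  -3.1] 9.72 False
1.7 [ -2.9 -14.5  -5.3] 10.11 False
```

View pics/s2b.png

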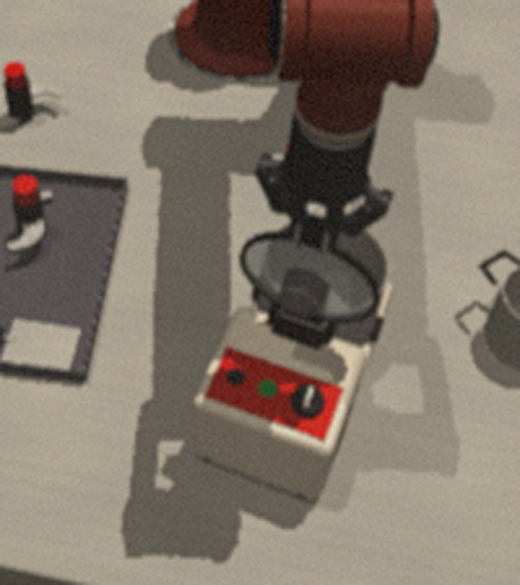

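The lid is upright and the lug is still between the fingers. The lateral force built up along the swing, so the yaw is slightly more negative than I assumed. I'll release and view the shaft from two wrist positions.

```bash
python3 - <<'E'
from h import *
o=down(uy)
claw.move_gripper(0.06)
print(np.round(current_tcp_pos(),4),np.round(current_wrist_force(),1))
p=np.array(current_tcp_pos()); manip.movel(p+[0,0,.07],o,feed=.25)
sh=H-.09*ux; sh[2]=0
ims=[]
for n,d,z in(('w2',-.0,.42),('w3',-.07,.30)):
    manip.movel(sh+d*ux+uz*z,o,feed=.25)
    manip.wait(.2); c=snap('wrist',n+'.png'); print(np.round(fray(c,(256,190)),4).tolist(),round(current_clock(),2))
    ims.append(c['img'][60:360,120:400,::-1])
cv2.imwrite('pics/w23.png',cv2.resize(np.hstack(ims),None,fx=800/560,fy=800/560,interpolation=cv2.INTER_CUBIC))
E
```

```text
[0.6771 0.1863 0.3262] [-0.2  0.   0. ]
[[0.495, 0.214, 0.5605], [0.2696, -0.0511, -0.9616]] 11.93
[[0.4255, 0.2254, 0.4439], [0.275, -0.0496, -0.9602]] 12.88
```

View pics/w23.png

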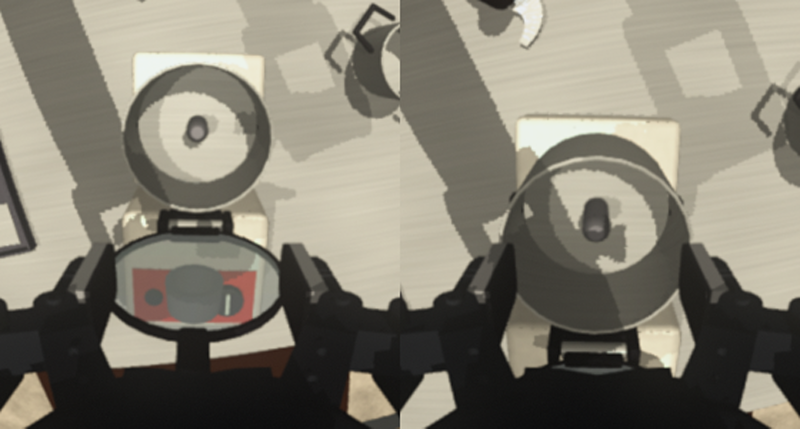

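```bash
python3 - <<'E'
from h import *
a=cv2.imread('pics/w2.png')[125:175,225:291];b=cv2.imread('pics/w3.png')[180:230,225:291]
f=lambda i:cv2.resize(i,None,fx=6,fy=6,interpolation=cv2.INTER_CUBIC)
cv2.imwrite('pics/sh.png',np.hstack([f(a),f(b)]))
E
```

```text
(no output)
```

View pics/sh.png

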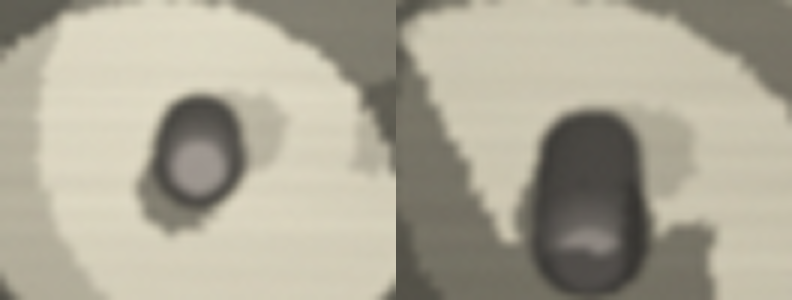

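```bash
python3 - <<'E'
from h import *
a=L('w2');b=L('w3')
r1=fray(a,(257.4,152.6));r2=fray(b,(256.4,222.6))
print(tri([r1,r2]))
for o,d in(r1,r2): print((o+d*(.109-o[2])/d[2]).round(4))
# blade: move above pan blade & view
p=np.array([.4818,-.2067,0])
t=current_tcp_pos()
o=down(uy); 
q=p+[0,0,.25]; 
# camera sits ~0.067 m to -ux of the tool
manip.movel(np.array(current_tcp_pos())+[0,0,.03],o,feed=.25)
manip.move_pose(q+ux*.03,o); manip.wait(.2)
c=snap('wrist','w4.png');s=snap('top','t4.png')
print(current_clock())
k=c['img'][:,:,::-1][150:300,170:370]; k2=s['img'][:,:,::-1][120:270,130:330]
cv2.imwrite('pics/w4b.png',np.hstack([cv2.resize(x,None,fx=2,fy=2,interpolation=cv2.INTER_CUBIC) for x in(k,k2)]))
E
```

```text
(array([0.56355098, 0.20164927, 0.10582461]), [np.float64(1.3126743149376005e-05), np.float64(1.3126743149368734e-05)])
[0.5631 0.2017 0.109 ]
[0.5623 0.2019 0.109 ]
15.05
```

View pics/w4b.png

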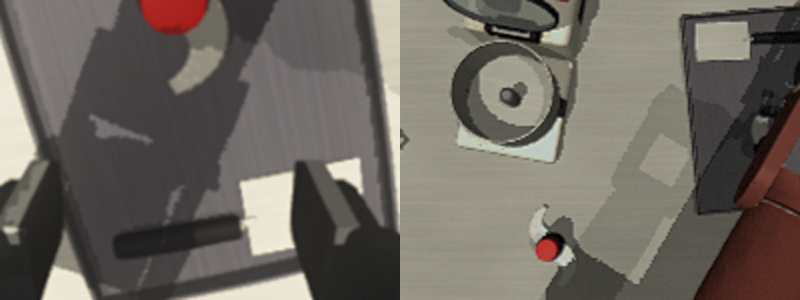

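```bash
cat > red.py <<'E'
from h import *
def red(c,near):
    i=c['img'].astype(int); m=((i[:,:,0]>90)&(i[:,:,1]<60)&(i[:,:,2]<60)).astype(np.uint8)
    n,l,st,ce=cv2.connectedComponentsWithStats(m)
    k=min([j for j in range(1,n) if st[j,4]>20],key=lambda j:np.hypot(*(ce[j]-near)))
    return ce[k],st[k]
E
python3 - <<'E'
from red import *
w=L('w4');t=L('t1');s=L('s1')
cw,x=red(w,(257,155));ct,y=red(t,(317.5,192));cs,z=red(s,(189.5,193))
print(cw,x,ct,y,cs,z)
rs=[fray(w,cw),ray(t,ct),ray(s,cs)]
print(tri(rs))
for o,d in rs: print((o+d*(.092-o[2])/d[2]).round(4))
E
```

```text
[256.09061135 149.80021834] [240 133  34  35 916] [317.83157895 192.10526316] [313 187  11  11  95] [189.34782609 190.53623188] [185 187  10   8  69]
(array([ 0.48378933, -0.20710702,  0.10063498]), [np.float64(0.0016047734064792035), np.float64(0.00148988720468842), np.float64(0.001887272405387128)])
[ 0.4865 -0.2081  0.092 ]
[ 0.4833 -0.2099  0.092 ]
[ 0.4767 -0.2083  0.092 ]
```

```bash
python3 - <<'E'
from h import *
p=np.array([.4852,-.2083,0])
q=[solver.solve_ik(p+[0,0,.2],down(s*ux)) for s in(1,-1)]
s=min((1,-1),key=lambda s:abs(q[(1-s)//2][5])); print(s,[round(x[5],2) for x in q])
manip.move_pose(p+[0,0,.16],down(s*ux))
print(manip.movel(p+[0,0,.082],feed=.12,guard=10),current_tcp_pos()[2])
claw.move_gripper(0.0); print(current_grip_width(),np.round(current_wrist_force(),1),np.round(current_tcp_pos(),4))
claw.move_gripper(0.06)
manip.movel(p+[0,0,.115],feed=.2)
manip.move_pose(p+[0,0,.115],down(uy))
print(manip.movel(p+[0,0,.080],feed=.1,guard=10))
claw.move_gripper(0.0); print(current_grip_width(),np.round(current_wrist_force(),1),np.round(current_tcp_pos(),4))
manip.movel(p+[0,0,.26],feed=.2)
manip.wait(.2)
c=snap('scene','s5.png');print(current_grip_width(),np.round(current_wrist_force(),2),current_clock())
cv2.imwrite('pics/s5b.png',cv2.resize(c['img'][90:290,120:340,::-1],None,fx=2.5,fy=2.5,interpolation=cv2.INTER_CUBIC))
E
```

```text
1 [np.float64(-0.39), np.float64(2.76)]
False 0.08273864640954723
0.032221857390882395 [-1.2  0.7  6.2] [ 0.4859 -0.2088  0.0835]
False
0.03203694879969899 [0.4 0.1 3.6] [ 0.4861 -0.2087  0.0813]
0.03201294629089556 [ 0.24 -0.33 -3.66] 21.85
```

View pics/s5b.png

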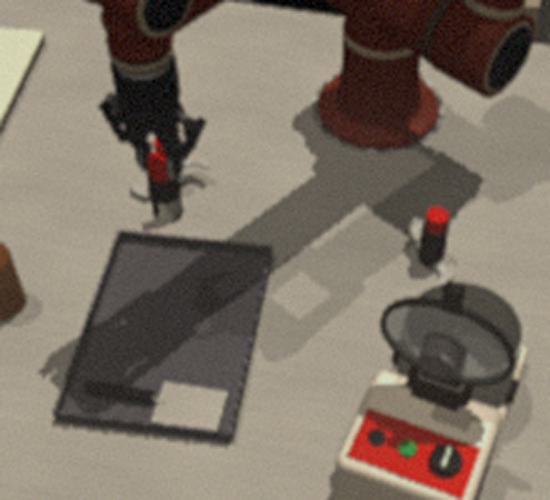

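Blade held upright, weight 3.7 N, and the pan and spatula are undisturbed. Next I carry it over the shaft and lower it under guard.

```bash
python3 - <<'E'
from h import *
sh=np.array([.5628,.2018,0]); o=down(uy)
manip.move_pose(sh+[0,0,.28],o)
print(np.round(current_wrist_force(),2))
manip.movel(sh+[0,0,.190],o,feed=.12)
f0=np.round(current_wrist_force(),2);print(f0)
for z in (.178,.166,.150,.136,.1223):
    hit=manip.movel(sh+[0,0,z],o,feed=.03,guard=12)
    print(z,hit,np.round(current_tcp_pos(),4),np.round(current_wrist_force(),2),np.round(current_ft_torque(),2),round(current_grip_width(),4),round(current_clock(),1))
    if hit: break
E
```

```text
[ 0.58 -0.27 -2.89]
[-0.23  0.11 -2.22]
0.178 False [0.5627 0.2018 0.1777] [ 0.96 -0.7  -2.49] [-0.02  0.03  0.02] 0.0319 24.8
0.166 False [0.5627 0.2018 0.1657] [ 1.26 -0.26 -3.63] [-0.02 -0.02 -0.  ] 0.0321 25.4
0.15 False [0.5628 0.2018 0.15  ] [-0.37 -0.16 -3.59] [-0.01  0.03 -0.03] 0.0321 26.1
0.136 False [0.5627 0.2018 0.1358] [-0.3  -0.82 -2.63] [ 0.02 -0.01  0.04] 0.0321 26.7
0.1223 False [0.5628 0.2018 0.1224] [-1.19 -0.14 -1.58] [-0.1   0.14 -0.  ] 0.0323 27.3
```

```bash
python3 - <<'E'
from h import *
p=np.array(current_tcp_pos()); o=down(uy)
print(manip.movel(p+[0,0,-.006],o,feed=.015,guard=15),np.round(current_tcp_pos(),4),np.round(current_wrist_force(),2))
claw.move_gripper(0.06); manip.wait(.2)
print(np.round(current_tcp_pos(),4),np.round(current_wrist_force(),2))
p=np.array(current_tcp_pos())
manip.movel(p+[0,0,.05],o,feed=.15)
# press with closed fingers on the knob top to prove it is home
claw.move_gripper(0.0); q=np.array(current_tcp_pos())
print('press',manip.movel([q[0],q[1],.130],o,feed=.03,guard=12),np.round(current_tcp_pos(),4),np.round(current_wrist_force(),2),current_clock())
manip.movel(q-ux*0.0+[0,0,.05],o,feed=.25)
manip.movel(q-.07*ux+[0,0,.14],o,feed=.25); manip.wait(.1)
c=snap('wrist','w6.png');print(current_clock())
cv2.imwrite('pics/w6b.png',cv2.resize(c['img'][80:330,110:400,::-1],None,fx=2,fy=2,interpolation=cv2.INTER_CUBIC))
E
```

```text
True [0.5631 0.2018 0.1223] [-3.6   0.3   4.15]
[0.5623 0.2014 0.1206] [ 0.33  0.2  -0.52]
press True [0.5625 0.2015 0.1451] [-0.38 -0.03  3.37] 30.125
31.3417
```

View pics/w6b.png

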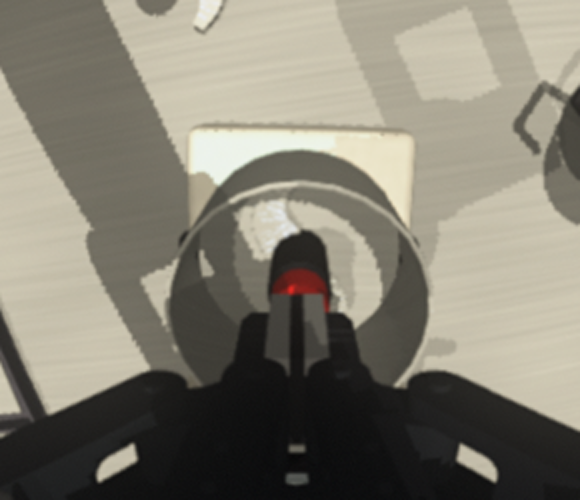

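The press test stopped with the knob top at z 0.145, which is 0.045 + 0.100, so the blade is home. Now I regrip the lug and lower the lid to 45°.

```bash
python3 - <<'E'
from h import *
o=down(uy); P=np.array([.6771,.1863,.3262])
p=np.array(current_tcp_pos())
claw.move_gripper(0.07)
manip.movel([p[0],p[1],.44],o,feed=.25)
manip.movel([P[0],P[1],.44],o,feed=.25)
print(manip.movel(P,o,feed=.12,guard=8),np.round(current_wrist_force(),1))
claw.move_gripper(0.0); print(current_grip_width(),np.round(current_wrist_force(),1),current_clock())
t0=np.array(current_tcp_pos());th0=1.70
for th in np.linspace(th0,.785,8)[1:]:
    hit=manip.movel(t0+g(th)-g(th0),o,feed=.1,guard=35)
    print(round(th,2),np.round(current_wrist_force(),1),hit)
    if hit: break
claw.move_gripper(0.07); p=np.array(current_tcp_pos()); print(p,np.round(current_wrist_force(),1))
manip.movel(p+[0,0,.12],o,feed=.15)
manip.movel(p+[-.15,-.25,.15],o,feed=.3);manip.wait(.3)
c=snap('scene','s7.png');d=snap('top','t7.png');print(current_clock(),np.round(current_wrist_force(),1))
f=lambda i,x,y:cv2.resize(i[y:y+150,x:x+110,::-1],None,fx=3.6,fy=3.6,interpolation=cv2.INTER_CUBIC)
cv2.imwrite('pics/s7b.png',np.hstack([f(c['img'],245,170),f(d['img'],130,75)]))
E
```

```text
False [ 0.8  1.3 -0.1]
0.020700522145975418 [ -6.7 -16.1   4.7] 35.1667
1.57 [-0.9  1.3 -0.3] False
1.44 [0.6 6.  1. ] False
1.31 [1.7 7.9 1.1] False
1.18 [-1.3  9.6  2.8] False
1.05 [-0.6 11.6  3.8] False
0.92 [-1.4 12.3  5.1] False
0.78 [-4.9 14.3  6.8] False
[0.51666183 0.20619577 0.27227859] [-0.2  0.2 -0.5]
40.975 [0.4 0.2 0.6]
```

View pics/s7b.png

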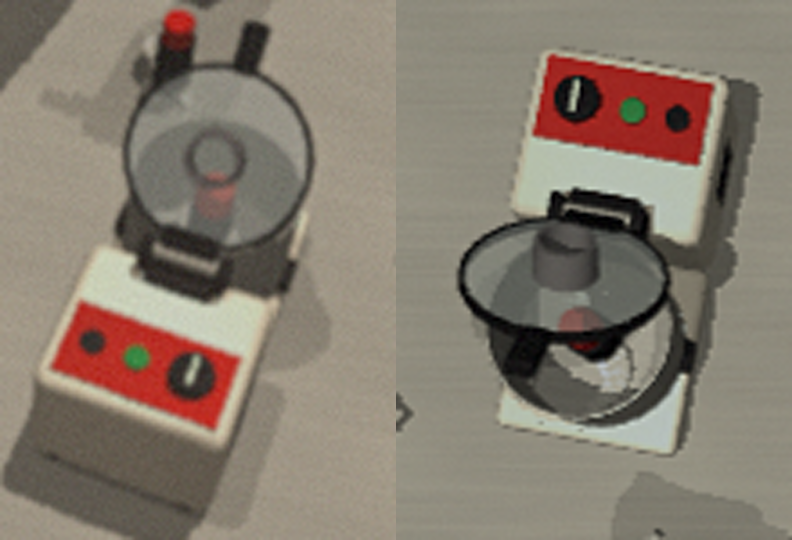

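```bash
python3 - <<'E'
from red import *
s=L('s7');t=L('t7')
q=lambda x0,y0,u,v:(x0+(u+.5)/3.6-.5,y0+(v+.5)/3.6-.5)
p,e=tri([ray(s,q(245,170,258,26)),ray(t,q(130,75,120,370))]);print(p.round(4),np.round(e,4))
d=p-H; print('angle deg',np.degrees(np.arctan2(d[2],-d@ux)), 'dist',np.linalg.norm(d))
k,ke=tri([ray(s,q(245,170,218,180)),ray(t,q(130,75,184,325))]);print('knob',k.round(4),np.round(ke,4))
E
```

```text
[0.5094 0.2135 0.297 ] [0.0001 0.0001]
angle deg 44.845715514193465 dist 0.20274978870008908
knob [0.56   0.2019 0.1499] [0.0028 0.0028]
```

The lid is at about 45°. The blade knob top is at z of about 0.15 over the shaft, and the arm is clear. I'm handing in.

```bash
python3 -c "
from station import *
ticket.finish_job()"
```

```text
the job is handed in; nothing more can be done
```

The blade is back on the drive shaft and the lid is half open at about 45°. The job is handed in; it reports no verdict. The robot clock read 41 s of the 67 s allowed just before hand-in.

1. **Lid:** I raised it by its lug to about 97°, as commanded. A picture showed it upright.
2. **Blade:** I took the farthest of the three look-alikes, the one on the pan. I centred it in the gripper and lowered it onto the shaft with force guards set at 12 to 15 N.
3. **Lid again:** I regripped the lug, lowered the lid to half open, released it and moved the arm clear.

**Last checks:**
- **Blade home:** pressing on the knob with the fingers stopped at z 0.145, which is what a fully seated blade should give. A looser camera measurement put the knob at z 0.150, within 3 mm of the shaft axis, with a ray mismatch of 2.8 mm. I trusted the press test.
- **Lid angle:** 44.8°, measured from two views.
- **Robot clear:** the wrist force was near zero after retreating.

**Small disagreements:** side forces on the lid lug reached about 16 N, so my estimate of the machine's turn was slightly off. That did no visible harm. The spatula showed undisturbed in the picture taken after I lifted the blade. I did not measure the oil bottle or pot again at the end, but no move I made went near them.

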